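# Hook a dropped washer out from under the drying rack

### The arm

A 6-joint arm with a two-finger parallel gripper is mounted at the origin on the work surface. World frame = base frame: x ahead of the robot, y to its left, z up, the work surface at z = 0. Lengths are in m, angles in rad, forces in N, time in s.
With the tool pointing down it reaches from about 0.3 to 0.775 m from the base axis. Payload 14.6 kg.
Tool frame: the origin (TCP) lies midway between the tips of the shut fingers; the grasp point (between the pads) lies 19 mm behind it; z points along the fingers, y is the direction in which the jaws open and shut (so a half turn about z gives the same grasp; the last joint's range is limited). The gripper opens to 94 mm and grips with 3 to 60 N. Pads are 16 mm wide; open, the fingers measure 119 mm over their backs; the gripper's body (75 mm by 177 mm) begins 78 mm behind the grasp point.
Start: joints at [-1.265, 0.3, 1.521, -0, 1.321, -0.067], TCP at [0.2, -0.512, 0.205] pointing down, gripper open.
Joint ranges: [-3.03, 3.03], [-0.79, 2.21], [0.23, 2.52], [-1.04, 4.18], [0, 3.07], [-2.55, 2.55]. Speed limits (rad/s): [2.22, 2.22, 2.57, 3.14, 3.14, 3.14].

### API

Orientations are given as [roll, pitch, yaw] about the fixed x, y, z axes, in that order (R = Rz(yaw) Ry(pitch) Rx(roll)).
In Python, from station import readout, imaging, job gives the robot as it stands.
- The arm moves only by the tool arm_command, never from a script. Its argument "increments" is a list of rows, each an object with "gripper": the opening, from 0 (shut) to 1 (fully open); "slide": the shift along the world's x, y, z in m, a list of three; "yaw": the turn about the world's z in rad. A call has 1 to 8 rows; each row is the pose to reach, as a shift and turn from the pose commanded when the call began; what a row does not reach only later rows make up. A row lasts 1/8 s, in which the tool goes at most 62.5 mm and 10.7 degrees, less where a joint would pass 70% of its speed; a pose out of reach is approached as far as the arm can. A call with a gripper value outside its range is refused whole. The fingers move at their own pace and stop on an object; "grip_force" is the grip in N (left out, the last holds). Time passes only in rows, so rows that repeat a pose let the fingers close. It gives the time, the measured TCP pose, the force and the opening at its end, in the units of the state.
- readout.get_obs(): the state, without advancing time (a new reading comes with each control period).
- imaging.camera(name): name is "scene" or "top"; returns a dict with "color" (420x560x3 uint8, red, green, blue), "mtx" (3x3 intrinsics, pixels), "rvec" (rotation vector, rad) and "tvec" (3), from world to camera coordinates, as OpenCV has them. Camera axes: x right, y down, z forward; pixel columns grow to the right and rows downward; lengths in m; the calibration is good to about 2 mm. A picture is of the moment at which its call begins. There is no depth.
- job.hand_in(): hands the job in, once; it reports no verdict.
The state is a dict: "time_s": time; "qpos": joint angles; "joint_vel": joint speeds; "tau": joint torques, N m; "ee_pos": TCP position; "eef_rot": TCP orientation; "force": force on the tool from outside, world axes, zero at the start; "moment": the same for the moment, N m; "grip_width": finger opening in m.
Only numpy, scipy, OpenCV 4.12 (cv2) and the standard library are available. Lean on these libraries where they do the work, as an engineer would, in place of code of your own. Each camera call takes 0.05 s, during which the arm holds its last target. There are 200 camera calls.

### The job

A brass washer has dropped through the slats and lies under the drying rack, close to its back rail. Take the flat hook probe by its handle, feel your way in under the rack to the back rail, sweep the toe in behind the washer and draw the washer out until it lies flat on the slab, fully clear in front of the rack, with the probe and not your fingers. Keep the blade light on the slab, do not shove the rack or disturb the shoes, glue tub or brush tin, and finish by laying the probe down flat on the bench, off the slab.

Things in the scene. Friction and masses are not known exactly. Their poses are not given: they have to be found in the camera images.
- probe: Extending flat hook lying on the bench (z=0), 0.22 kg. x: handle to tip, y: toe side, z up. Origin: straight below the grip point, level with the underside of its flat steel blade (20 wide, 3 mm thick, in a sleeve, clamped by a thumb screw). How far the blade is drawn out differs: its tip end is at x 260 to 300 mm, not measured: feel or look. Tip-heavy (centre of mass x 95 to 120 mm).
- probe_grip (a point): Grip point in the middle of the probe's dark wooden bar handle's height: x 0, y 0, z +46 mm in the probe's frame. Handle: x -75 to +35, 24 wide (y), 24 mm high, underside 34 mm above the blade's underside. Grip it across y. Ahead of it: steep neck to x +70, clamp sleeve x 64 to 108. The toe: the last 10 mm of the blade, in its plane, reaching y +41 mm, end rounded; blade's own edges y +-10.
- rack: Loose slatted drying rack, pale wood, 190 deep (x), 360 wide (y), 58 mm high. Origin: centre of its footprint, at slab level; -x is the open front (edge at x -95). Slats along y, 20 (rearmost 34) wide with 19 mm gaps, underside 44 mm above the slab. Inner faces: end boards y +-164, back rail x +79 (30 mm high). Stands by its weight: about 1.4 kg, plus shoe and tub.
- washer: Brass washer, 32 mm outside, 14 mm hole, 4 mm thick, about 22 g. Origin: centre of its underside, z up. Lies flat on the slab under the rack, its rim 3 to 17 mm from the back rail and its centre within 60 mm of the rack's middle in y. There is always room to bring the toe in on its rack -y side, up to the rail, and sweep towards rack +y; the toe's rounded end slips in behind.
- slab: Fixed dark rubber-topped work slab under the rack, 345 deep (x -165 at its front edge to +180), 420 mm wide (y). Origin: on its top face, z up. The top stands 10 to 20 mm above the bench, different each time: find it by touch. About 105 to 135 mm of it is free in front of the rack.
- shoe_a: Blue climbing shoe with black rubber and green strap, 235 x 82 x 105 mm, standing on the rack at its +y end. Origin: centre of its underside.
- tub: White glue tub, 69 mm across, 62 mm high, standing on the rack near its -y end. Origin: centre of its underside.
- shoe_b: The other shoe of the pair, standing on the bench, same size and origin.
- tin: Steel tin of brushes, 73 mm across, about 205 mm high with the brushes, standing on the bench. Origin: centre of its underside.

How it is judged:
On the way, in this order (a step that is already met when the one before it is completed fails the run):
1. the held probe's blade reaches in under the rack (x of probe in the frame of rack above -0.25 m and y of probe in the frame of rack between -0.15 and 0.15 m and z of probe in the frame of rack below 0.035 m and contact force between probe and the fingers above 1 N), for 0.1 s.
2. with the probe in hand, the washer has been drawn out in front of the rack (x of washer in the frame of rack below -0.113 m and z of washer in the frame of slab above -0.003 m and contact force between probe and the fingers above 1 N), for 0.2 s.
At the end, for the whole second after the job is handed in: The washer lies flat and at rest on the slab with its whole rim in front of the rack's front edge (centre more than 112 mm in front of the rack's middle); the probe lies released and at rest, flat on the bench (within 2 degrees, its blade below the level of the slab's top), not touching the rack (x of washer in the frame of rack below -0.112 m and z of washer in the frame of slab between -0.003 and 0.003 m and angle between washer's own z axis and vertical below 0.1 rad and linear speed of each of washer, probe below 0.01 m/s and angle between probe's own z axis and vertical below 0.035 rad and z of probe in the frame of slab below -0.006 m and contact force between probe and rack below 0.05 N and contact force between probe and the fingers below 0.05 N).
It fails at once if the probe is pressed on the slab with more than 20 N (contact force between probe and slab above 20 N).
It fails at once if the probe pushes the rack with more than 20 N (contact force between probe and rack above 20 N).
It fails at once if the rack is shifted more than 6 mm (distance of rack from where it was at the start of the episode above 0.006 m).
It fails at once if the fingers touch the washer (contact force between the fingers and washer above 0.3 N).
It fails at once if a shoe, the glue tub or the brush tin is moved more than 15 mm (distance of any of shoe_a, shoe_b, tub, tin from where it was at the start of the episode above 0.015 m).
It also fails if it takes over 64 s, if anything falls off the work surface, if the arm or the gripper's body presses on something with over 40 N, if the wrist force passes 120 N, or if a joint passes its speed limit or range.

## Working session

There is one attempt and no reset: what is moved stays moved. The work goes in short steps, Python scripts to look and compute and a tool call to move; the robot and the scene stay as the last step left them, time stands still between calls to the robot, and variables do not carry over. Pictures are saved under pics/ and viewed, about 8 in all and at most 12, crops included, and the job is handed in when it is done.

Besides the shell and the picture viewer there is one more tool, called after "Request:" as a command line: name --argument value ..., lists and objects as JSON in quotes. arm_command: Moves the arm, as the interface text tells. Its arguments: {"type":"object","properties":{"increments":{"type":"array","items":{"type":"object","properties":{"gripper":{"type":"number"},"slide":{"type":"array","items":{"type":"number"}},"yaw":{"type":"number"}}}},"grip_force":{"type":"number"}},"required":["increments"]}

```bash
mkdir -p pics; cat > h.py <<'E'
import numpy as np, cv2
from station import readout, imaging, job
def snap(name,fn):
    c=imaging.camera(name); cv2.imwrite('pics/'+fn+'.png',c['color'][:,:,::-1])
    np.savez('pics/'+fn+'.npz',**c); return c
def px2w(c,u,v,z):
    R=cv2.Rodrigues(np.array(c['rvec']))[0]; t=np.array(c['tvec']).ravel()
    d=R.T@np.linalg.inv(c['mtx'])@np.array([u,v,1.]); o=-R.T@t
    return o+d*(z-o[2])/d[2]
def w2px(c,p):
    return cv2.projectPoints(np.array(p,float).reshape(-1,3),np.array(c['rvec']),np.array(c['tvec']),np.array(c['mtx']),None)[0].reshape(-1,2)
def st():
    o=readout.get_obs(); print({k:np.round(o[k],4).tolist() for k in ('time_s','ee_pos','eef_rot','force','moment','grip_width')})
E
python3 - <<'E'
from h import *
for n in('top','scene'):
    c=snap(n,n+'0')
    R=cv2.Rodrigues(np.array(c['rvec']))[0];print(n,-R.T@np.array(c['tvec']).ravel(),R.round(2).tolist(),np.array(c['mtx'])[0,0])
st()
E
```

```text
top [ 0.42973062 -0.01817019  1.07792968] [[0.01, -1.0, 0.02], [-0.99, -0.01, -0.15], [0.15, -0.02, -0.99]] 516.6278411559501
scene [1.14699343 0.27349929 0.55325277] [[-0.44, 0.9, -0.01], [0.55, 0.27, -0.79], [-0.7, -0.36, -0.61]] 419.652727024987
{'time_s': 0.1, 'ee_pos': [0.2002, -0.512, 0.2049], 'eef_rot': [-3.1406, -0.0, 0.3728], 'force': [-0.51, -0.384, -1.1699], 'moment': [-0.0347, 0.0727, 0.0123], 'grip_width': 0.0939}
```

View pics/top0.png

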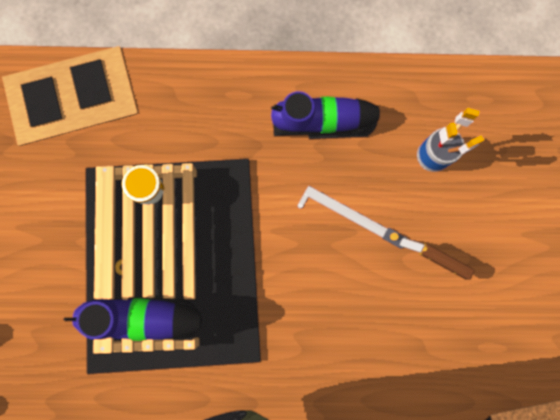

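View pics/scene0.png

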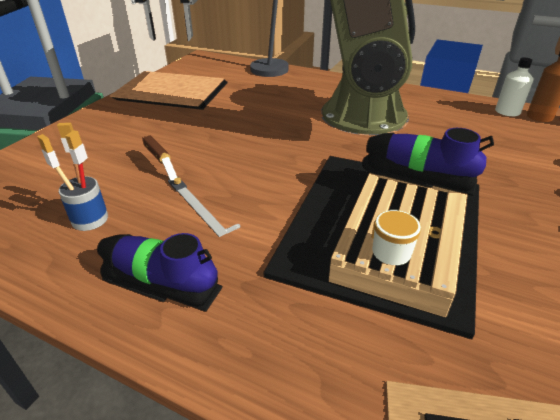

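The top view shows the slab and rack at left, with the open front facing image right (world -y). The washer glints at (121,268), and the probe runs from its handle at (450,262) to its tip at (310,190), toe at (302,206). I'll crop both areas for accurate points.

```bash
python3 - <<'E'
from h import *
im=cv2.imread('pics/top0.png')
a=cv2.resize(im[150:380,75:265],None,fx=3.0,fy=2.6,interpolation=cv2.INTER_CUBIC)
a=np.clip(a*1.5,0,255).astype(np.uint8)
cv2.imwrite('pics/cA.png',a)
b=cv2.resize(im[175:290,290:485],None,fx=4,fy=4,interpolation=cv2.INTER_CUBIC)
cv2.imwrite('pics/cB.png',b)
E
```

```text
(no output)
```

View pics/cA.png

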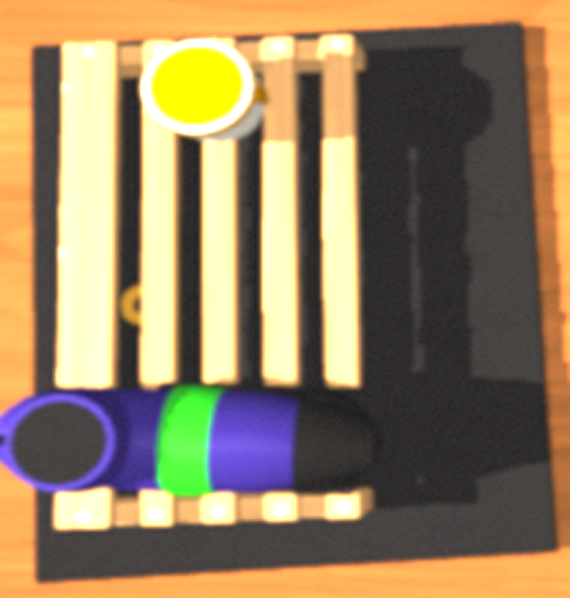

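View pics/cB.png

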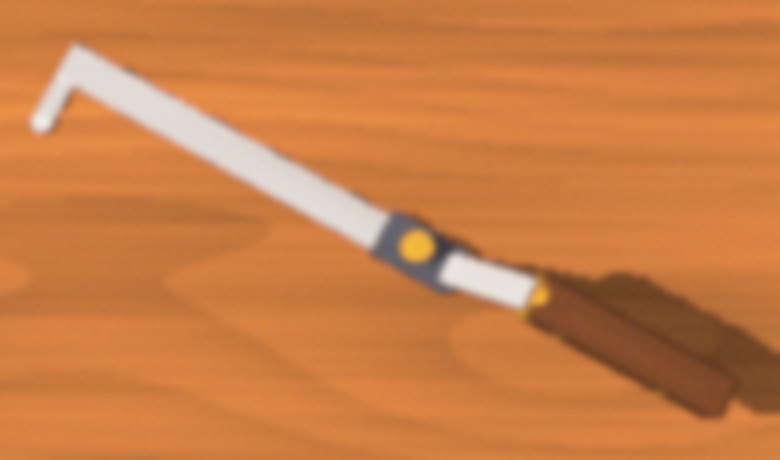

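```bash
python3 - <<'E'
from h import *
c=dict(np.load('pics/top0.npz'))
A=lambda x,y,z:px2w(c,75+(x+.5)/3-.5,150+(y+.5)/2.6-.5,z)[:2]
B=lambda x,y,z:px2w(c,290+(x+.5)/4-.5,175+(y+.5)/4-.5,z)[:2]
S=.015
for n,p in dict(sl_bl=(33,47),sl_fl=(522,23),sl_fr=(557,548),sl_br=(38,580)).items(): print(n,A(*p,S).round(4))
rk=dict(bl=(61,42),br=(53,528),fl=(354,36),fr=(364,520))
R={n:A(*p,S+.058) for n,p in rk.items()}
for n in R: print(n,R[n].round(4))
o=sum(R.values())/4; ex=((R['fl']+R['fr'])-(R['bl']+R['br']))*-1; yaw=np.arctan2(ex[1],ex[0])
ey=(R['br']+R['fr'])-(R['bl']+R['fl']); print('rack',o,np.degrees(yaw),np.degrees(np.arctan2(ey[1],ey[0]))-90)
print('dims',[np.linalg.norm(R[a]-R[b]) for a,b in(('bl','br'),('fl','fr'),('bl','fl'),('br','fr'))])
w=A(121,306,S+.003); print('washer back rim',w)
Rm=np.array([[np.cos(yaw),np.sin(yaw)],[-np.sin(yaw),np.cos(yaw)]]); print('in rack',Rm@(w-o))
hf,hr=B(535,298,.058),B(730,397,.058); tc,te=B(75,43,.003),B(40,130,.003); inn=B(78,90,.003)
s1,s2=B(383,230,.003),B(70,68,.003)
print('handle',hf,hr,np.linalg.norm(hf-hr),'tip',tc,te,np.linalg.norm(tc-te))
d=hf-hr; print('yaw h',np.degrees(np.arctan2(d[1],d[0])))
# blade edges: upper edge, lower edge in crop
e1,e2=B(75,43,.003),B(390,213,.003); d=e1-e2; print('yaw edge',np.degrees(np.arctan2(d[1],d[0])))
e1,e2=B(80,90,.003),B(371,250,.003); d=e1-e2; print('yaw edge2',np.degrees(np.arctan2(d[1],d[0])))
E
```

```text
sl_bl [0.6741 0.3692]
sl_fl [0.6995 0.0288]
sl_fr [ 0.2873 -0.0029]
sl_br [0.2607 0.3374]
bl [0.6649 0.33  ]
br [0.3061 0.3112]
fl [0.6728 0.1373]
fr [0.3136 0.1176]
rack [0.48935586 0.22403713] 92.26309805285926 -266.93022915698407
dims [np.float64(0.3592923986545232), np.float64(0.3597004924580832), np.float64(0.19284461156896482), np.float64(0.19368092304450002)]
washer back rim [0.46758777 0.29478545]
in rack [0.07155273 0.01895739]
handle [ 0.50970127 -0.3231311 ] [ 0.46214226 -0.41825385] 0.10634940267695621 tip [ 0.64612787 -0.09847592] [ 0.59912338 -0.08014124] 0.050453767390417945
yaw h 63.43608508438311
yaw edge 61.93868700864895
yaw edge2 61.54629272436224
```

Request:
arm_command --increments '[{"slide":[0.05,0.03,0],"yaw":0.12,"gripper":1},{"slide":[0.1,0.057,0],"yaw":0.24,"gripper":1},{"slide":[0.15,0.086,-0.02],"yaw":0.36,"gripper":1},{"slide":[0.2,0.115,-0.03],"yaw":0.48,"gripper":1},{"slide":[0.25,0.143,-0.04],"yaw":0.6,"gripper":1},{"slide":[0.302,0.172,-0.05],"yaw":0.704,"gripper":1},{"slide":[0.302,0.172,-0.09],"yaw":0.704,"gripper":1},{"slide":[0.302,0.172,-0.09],"yaw":0.704,"gripper":1}]' --grip_force 60

```text
time_s: 1.1
ee_pos: [0.5013, -0.3389, 0.1125]
eef_rot: [-3.136, -0.001, 1.077]
force: [-1.1, -0.3, 0.2]
grip_width: 0.0944
```

Request:
arm_command --increments '[{"slide":[0,0,-0.04],"gripper":1},{"slide":[0,0,-0.07],"gripper":1},{"slide":[0,0,-0.088],"gripper":1},{"slide":[0,0,-0.088],"gripper":1},{"slide":[0,0,-0.088],"gripper":0.4},{"slide":[0,0,-0.088],"gripper":0.3}]'

```text
invalid input
```

```bash
python3 - <<'E'
from h import *
st()
c=snap('top','top1')
im=c['color'][:,:,::-1][150:310,280:500]
cv2.imwrite('pics/cC.png',cv2.resize(im,None,fx=3.5,fy=3.5,interpolation=cv2.INTER_CUBIC))
E
```

```text
{'time_s': 1.1, 'ee_pos': [0.5013, -0.3389, 0.1125], 'eef_rot': [-3.1357, -0.0009, 1.0775], 'force': [-1.0807, -0.2722, 0.2316], 'moment': [-0.0202, -0.045, -0.0455], 'grip_width': 0.0944}
```

View pics/cC.png

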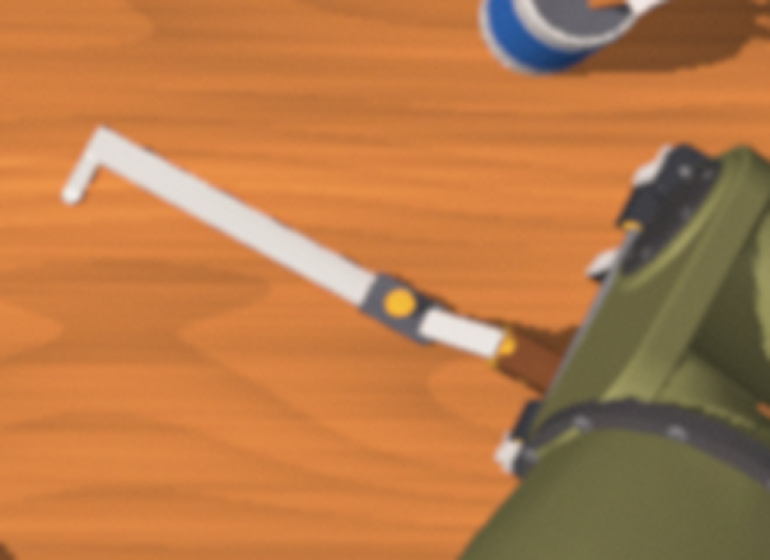

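The gripper hovers aligned with the handle and the tin is clear. The second call was refused, probably because its rows had no yaw.

Request:
arm_command --increments '[{"slide":[0,0,-0.04],"yaw":0,"gripper":1},{"slide":[0,0,-0.07],"yaw":0,"gripper":1},{"slide":[0,0,-0.087],"yaw":0,"gripper":1},{"slide":[0,0,-0.087],"yaw":0,"gripper":1},{"slide":[0,0,-0.087],"yaw":0,"gripper":0.4},{"slide":[0,0,-0.087],"yaw":0,"gripper":0},{"slide":[0,0,-0.087],"yaw":0,"gripper":0},{"slide":[0,0,-0.087],"yaw":0,"gripper":0}]' --grip_force 60

```text
time_s: 2.15
ee_pos: [0.5024, -0.3402, 0.0287]
eef_rot: [3.141, 0.0, 1.077]
force: [-0.4, -0.5, 0.3]
grip_width: 0.0573
```

Request:
arm_command --increments '[{"slide":[0,0,0],"yaw":0,"gripper":0},{"slide":[0,0,0],"yaw":0,"gripper":0},{"slide":[0,0,0],"yaw":0,"gripper":0},{"slide":[0,0,0],"yaw":0,"gripper":0}]'

```text
time_s: 2.65
ee_pos: [0.5025, -0.3403, 0.0286]
eef_rot: [3.141, 0.0, 1.077]
force: [0.5, -0.7, 0.3]
grip_width: 0.0238
```

Request:
arm_command --increments '[{"slide":[0,0,0.01],"yaw":0,"gripper":0},{"slide":[0,0,0.03],"yaw":0,"gripper":0},{"slide":[0,0,0.05],"yaw":0.05,"gripper":0},{"slide":[0.0,0.0,0.05],"yaw":0.15,"gripper":0},{"slide":[0.0,0.0,0.05],"yaw":0.25,"gripper":0},{"slide":[0.02,0.02,0.05],"yaw":0.35,"gripper":0},{"slide":[0.03,0.05,0.05],"yaw":0.45,"gripper":0},{"slide":[0.04,0.08,0.05],"yaw":0.546,"gripper":0}]'

```text
time_s: 3.65
ee_pos: [0.5428, -0.2595, 0.0799]
eef_rot: [3.141, 0.001, 1.626]
force: [0.5, 0.6, -3.4]
grip_width: 0.0239
```

Request:
arm_command --increments '[{"slide":[0.01,0.03,0],"yaw":0,"gripper":0},{"slide":[0.02,0.06,0],"yaw":0,"gripper":0},{"slide":[0.02,0.077,0],"yaw":0,"gripper":0},{"slide":[0.02,0.077,0],"yaw":0,"gripper":0},{"slide":[0.02,0.077,0],"yaw":0,"gripper":0}]'

```text
time_s: 4.28
ee_pos: [0.5621, -0.1842, 0.0788]
eef_rot: [3.141, 0.0, 1.622]
force: [-0.4, -0.0, -2.2]
grip_width: 0.0237
```

```bash
python3 - <<'E'
from h import *
st()
c=snap('top','top2')
im=c['color'][:,:,::-1][160:310,170:390]
cv2.imwrite('pics/cD.png',cv2.resize(im,None,fx=3.5,fy=3.5,interpolation=cv2.INTER_CUBIC))
E
```

```text
{'time_s': 4.275, 'ee_pos': [0.5621, -0.1842, 0.0788], 'eef_rot': [3.1414, 0.0003, 1.6221], 'force': [-0.354, -0.0356, -2.204], 'moment': [-0.2233, -0.1087, 0.0296], 'grip_width': 0.0237}
```

View pics/cD.png

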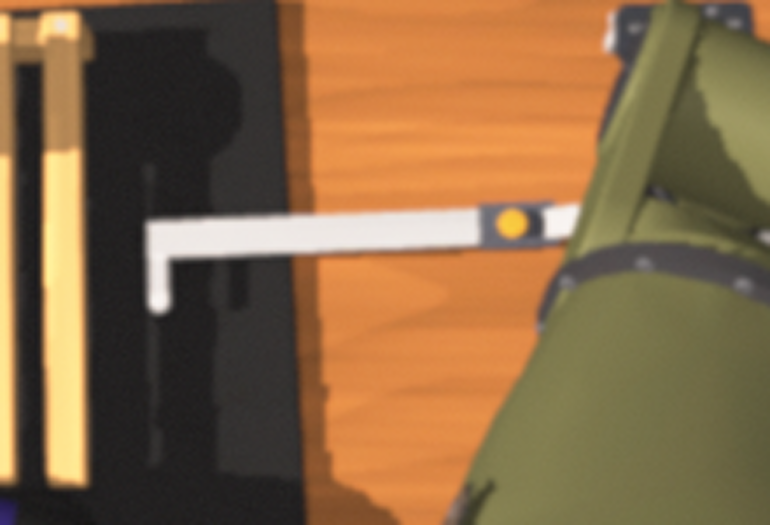

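Blade held over the slab: tip end at crop (147,238), toe end at (158,314).

```bash
python3 - <<'E'
from h import *
c=dict(np.load('pics/top2.npz'))
D=lambda x,y,z:px2w(c,170+(x+.5)/3.5-.5,160+(y+.5)/3.5-.5,z)[:2]
y=np.radians(93);ex=np.array([np.cos(y),np.sin(y)]);ey=np.array([-ex[1],ex[0]])
t=np.array([.5621,-.1842])
o=np.array([.4894,.224])
print('rack of TCP',ex@(t-o),ey@(t-o))
for z in(.053,.045):
  for n,p in dict(corner=(147,220),toe=(158,314),e1=(478,208),e2=(478,246),clampknob=(512,222)).items():
    w=D(*p,z); print(z,n,(ex@(w-t)).round(4),(ey@(w-t)).round(4),'rack',(ex@(w-o)).round(4),(ey@(w-o)).round(4))
E
```

```text
rack of TCP -0.4114454001056791 -0.05123682983828789
0.053 corner 0.2822 -0.0103 rack -0.1292 -0.0616
0.053 toe 0.2771 0.0434 rack -0.1343 -0.0078
0.053 e1 0.0932 -0.01 rack -0.3182 -0.0612
0.053 e2 0.0943 0.0118 rack -0.3172 -0.0394
0.053 clampknob 0.0741 -0.0012 rack -0.3373 -0.0524
0.045 corner 0.2831 -0.0114 rack -0.1284 -0.0626
0.045 toe 0.278 0.0428 rack -0.1335 -0.0084
0.045 e1 0.0926 -0.011 rack -0.3189 -0.0623
0.045 e2 0.0937 0.011 rack -0.3178 -0.0403
0.045 clampknob 0.0734 -0.0022 rack -0.3381 -0.0534
```

Request:
arm_command --increments '[{"slide":[0,0,-0.012],"yaw":0,"gripper":0},{"slide":[0,0,-0.022],"yaw":0,"gripper":0},{"slide":[0,0,-0.027],"yaw":0,"gripper":0},{"slide":[0,0,-0.027],"yaw":0,"gripper":0}]'

```text
time_s: 4.82
ee_pos: [0.5621, -0.1832, 0.0508]
eef_rot: [-3.141, -0.0, 1.623]
force: [-0.4, 0.0, -2.4]
grip_width: 0.0237
```

Request:
arm_command --increments '[{"slide":[0,0,-0.001],"yaw":0,"gripper":0},{"slide":[0,0,-0.002],"yaw":0,"gripper":0},{"slide":[0,0,-0.002],"yaw":0,"gripper":0}]'

```text
time_s: 5.2
ee_pos: [0.5623, -0.1832, 0.0495]
eef_rot: [3.141, 0.0, 1.623]
force: [-0.3, -0.8, -2.5]
grip_width: 0.0239
```

Request:
arm_command --increments '[{"slide":[0,0,-0.001],"yaw":0,"gripper":0},{"slide":[0,0,-0.002],"yaw":0,"gripper":0},{"slide":[0,0,-0.002],"yaw":0,"gripper":0}]'

```text
time_s: 5.58
ee_pos: [0.5623, -0.1832, 0.0474]
eef_rot: [-3.141, -0.0, 1.623]
force: [0.9, 0.3, -1.5]
grip_width: 0.0235
```

```bash
python3 -c "
from h import *
st()"
```

```text
{'time_s': 5.575, 'ee_pos': [0.5623, -0.1832, 0.0474], 'eef_rot': [-3.1415, -0.0, 1.6228], 'force': [0.8828, 0.3219, -1.4662], 'moment': [-0.2604, -0.0939, 0.0157], 'grip_width': 0.0235}
```

Request:
arm_command --increments '[{"slide":[0,0,-0.001],"yaw":0,"gripper":0},{"slide":[0,0,-0.001],"yaw":0,"gripper":0}]'

```text
time_s: 5.82
ee_pos: [0.5623, -0.1832, 0.0463]
eef_rot: [-3.141, -0.0, 1.623]
force: [-0.1, -1.0, -2.9]
grip_width: 0.0235
```

```bash
python3 -c "
from h import *
st()"
```

```text
{'time_s': 5.825, 'ee_pos': [0.5623, -0.1832, 0.0463], 'eef_rot': [-3.1414, -0.0001, 1.6228], 'force': [-0.0713, -0.9817, -2.8725], 'moment': [-0.3093, -0.0322, -0.001], 'grip_width': 0.0235}
```

Request:
arm_command --increments '[{"slide":[0,0,-0.001],"yaw":0,"gripper":0},{"slide":[0,0,-0.001],"yaw":0,"gripper":0}]'

```text
time_s: 6.08
ee_pos: [0.5623, -0.1832, 0.0454]
eef_rot: [-3.141, -0.0, 1.623]
force: [0.9, 0.8, -2.1]
grip_width: 0.0238
```

```bash
python3 -c "
from h import *
st()"
```

```text
{'time_s': 6.075, 'ee_pos': [0.5623, -0.1832, 0.0454], 'eef_rot': [-3.1415, -0.0, 1.6228], 'force': [0.8885, 0.8142, -2.0578], 'moment': [-0.2165, -0.091, -0.0048], 'grip_width': 0.0238}
```

Request:
arm_command --increments '[{"slide":[0,0,-0.001],"yaw":0,"gripper":0},{"slide":[0,0,-0.001],"yaw":0,"gripper":0}]'

```text
time_s: 6.32
ee_pos: [0.5623, -0.1832, 0.0444]
eef_rot: [-3.141, -0.0, 1.623]
force: [0.5, 0.2, -2.4]
grip_width: 0.0237
```

```bash
python3 -c "
from h import *
st()"
```

```text
{'time_s': 6.325, 'ee_pos': [0.5623, -0.1832, 0.0444], 'eef_rot': [-3.1415, -0.0, 1.6228], 'force': [0.4948, 0.2476, -2.3782], 'moment': [-0.1712, -0.0209, -0.0269], 'grip_width': 0.0237}
```

Request:
arm_command --increments '[{"slide":[0,0,-0.001],"yaw":0,"gripper":0},{"slide":[0,0,-0.001],"yaw":0,"gripper":0}]'

```text
time_s: 6.58
ee_pos: [0.5623, -0.1832, 0.0434]
eef_rot: [-3.141, -0.0, 1.623]
force: [-0.1, -0.8, -2.6]
grip_width: 0.0237
```

```bash
python3 -c "
from h import *
st()"
```

```text
{'time_s': 6.575, 'ee_pos': [0.5623, -0.1832, 0.0434], 'eef_rot': [-3.1415, -0.0, 1.6227], 'force': [-0.1177, -0.8413, -2.5599], 'moment': [-0.1591, -0.0531, 0.0315], 'grip_width': 0.0237}
```

Request:
arm_command --increments '[{"slide":[0,0,-0.001],"yaw":0,"gripper":0},{"slide":[0,0,-0.001],"yaw":0,"gripper":0}]'

```text
time_s: 6.82
ee_pos: [0.5623, -0.1832, 0.0424]
eef_rot: [-3.141, -0.0, 1.623]
force: [-0.7, -0.3, -0.1]
grip_width: 0.0239
```

```bash
python3 -c "
from h import *
st()"
```

```text
{'time_s': 6.825, 'ee_pos': [0.5623, -0.1832, 0.0424], 'eef_rot': [-3.1415, -0.0001, 1.6228], 'force': [-0.6938, -0.3454, -0.1203], 'moment': [-0.0804, -0.0019, 0.0732], 'grip_width': 0.0239}
```

Request:
arm_command --increments '[{"slide":[0,0,-0.001],"yaw":0,"gripper":0},{"slide":[0,0,-0.001],"yaw":0,"gripper":0}]'

```text
time_s: 7.08
ee_pos: [0.5623, -0.1832, 0.0414]
eef_rot: [-3.141, -0.0, 1.623]
force: [-0.3, -1.1, -0.6]
grip_width: 0.0236
```

```bash
python3 -c "
from h import *
st()"
```

```text
{'time_s': 7.075, 'ee_pos': [0.5623, -0.1832, 0.0414], 'eef_rot': [-3.1415, -0.0, 1.6228], 'force': [-0.3271, -1.0795, -0.5819], 'moment': [-0.0372, 0.02, 0.0714], 'grip_width': 0.0236}
```

Light contact gives the slab top at z≈13 mm. Next I slide in along the rack axis.

Request:
arm_command --increments '[{"slide":[-0.0007,0.014,0.0005],"yaw":0,"gripper":0},{"slide":[-0.002,0.039,0.0005],"yaw":0,"gripper":0},{"slide":[-0.0034,0.064,0.0005],"yaw":0,"gripper":0},{"slide":[-0.0047,0.089,0.0005],"yaw":0,"gripper":0},{"slide":[-0.006,0.114,0.0005],"yaw":0,"gripper":0},{"slide":[-0.0073,0.139,0.0005],"yaw":0,"gripper":0},{"slide":[-0.0086,0.164,0.0005],"yaw":0,"gripper":0},{"slide":[-0.0094,0.18,0.0005],"yaw":0,"gripper":0}]'

```text
time_s: 8.07
ee_pos: [0.5532, -0.002, 0.0427]
eef_rot: [3.14, 0.001, 1.624]
force: [0.6, -5.4, 5.6]
grip_width: 0.0239
```

Request:
arm_command --increments '[{"slide":[-0.0005,0.01,0],"yaw":0,"gripper":0},{"slide":[-0.0008,0.015,0],"yaw":0,"gripper":0},{"slide":[-0.0008,0.015,0],"yaw":0,"gripper":0}]'

```text
time_s: 8.45
ee_pos: [0.5523, 0.0124, 0.0424]
eef_rot: [3.141, -0.0, 1.623]
force: [0.6, -0.7, 4.2]
grip_width: 0.0241
```

```bash
python3 - <<'E'
from h import *
st()
c=snap('top','top3')
im=c['color'][:,:,::-1][150:310,80:300]
im=np.clip(im*1.5,0,255).astype(np.uint8)
cv2.imwrite('pics/cE.png',cv2.resize(im,None,fx=3.5,fy=3.5,interpolation=cv2.INTER_CUBIC))
E
```

```text
{'time_s': 8.45, 'ee_pos': [0.5523, 0.0124, 0.0424], 'eef_rot': [3.1406, -0.0, 1.6232], 'force': [0.5956, -0.7408, 4.1841], 'moment': [-0.1226, -0.09, 0.0014], 'grip_width': 0.0241}
```

View pics/cE.png

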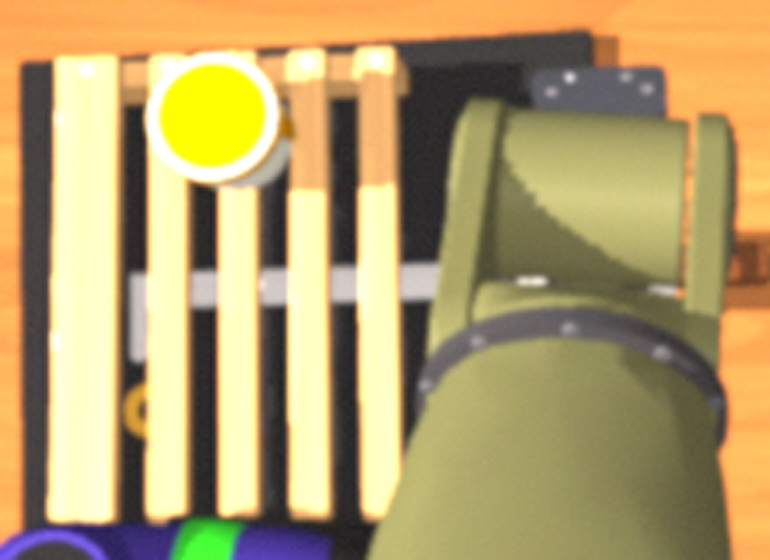

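The toe (end at crop (138,360)) lies beside the washer (rim at (140,385)) with about 14 mm of gap. Vertical load is about 6 N, so I ease up a little.

Request:
arm_command --increments '[{"slide":[0,0,0.001],"yaw":0,"gripper":0},{"slide":[0,0,0.001],"yaw":0,"gripper":0}]'

```text
time_s: 8.75
ee_pos: [0.5519, 0.012, 0.0427]
eef_rot: [-3.141, -0.0, 1.623]
force: [0.4, 0.9, 0.7]
grip_width: 0.0238
```

```bash
python3 -c "
from h import *
st()"
```

```text
{'time_s': 8.75, 'ee_pos': [0.5519, 0.012, 0.0427], 'eef_rot': [-3.1411, -0.0003, 1.6227], 'force': [0.3842, 0.8809, 0.7447], 'moment': [0.166, -0.1772, -0.044], 'grip_width': 0.0238}
```

Request:
arm_command --increments '[{"slide":[-0.0002,0.003,0],"yaw":0,"gripper":0},{"slide":[-0.0004,0.006,0],"yaw":0,"gripper":0},{"slide":[-0.0004,0.006,0],"yaw":0,"gripper":0}]'

```text
time_s: 9.12
ee_pos: [0.5516, 0.0181, 0.0428]
eef_rot: [-3.141, -0.0, 1.623]
force: [0.4, 1.4, -1.1]
grip_width: 0.0241
```

```bash
python3 -c "
from h import *
st()"
```

```text
{'time_s': 9.125, 'ee_pos': [0.5516, 0.0181, 0.0428], 'eef_rot': [-3.1412, -0.0002, 1.6231], 'force': [0.415, 1.3545, -1.0553], 'moment': [0.0999, -0.0249, 0.0655], 'grip_width': 0.0241}
```

Request:
arm_command --increments '[{"slide":[-0.0001,0.001,0],"yaw":0,"gripper":0},{"slide":[-0.0001,0.002,0],"yaw":0,"gripper":0},{"slide":[-0.0001,0.002,0],"yaw":0,"gripper":0}]'

```text
time_s: 9.5
ee_pos: [0.5516, 0.0199, 0.0429]
eef_rot: [-3.141, -0.0, 1.623]
force: [0.6, -0.2, -1.1]
grip_width: 0.0238
```

Request:
arm_command --increments '[{"slide":[-0.0001,0.001,0],"yaw":0,"gripper":0},{"slide":[-0.0001,0.002,0],"yaw":0,"gripper":0},{"slide":[-0.0001,0.002,0],"yaw":0,"gripper":0}]'

```text
time_s: 9.88
ee_pos: [0.5515, 0.0219, 0.0429]
eef_rot: [-3.141, -0.0, 1.623]
force: [0.9, -0.3, -1.0]
grip_width: 0.0237
```

Request:
arm_command --increments '[{"slide":[-0.0001,0.001,0],"yaw":0,"gripper":0},{"slide":[-0.0001,0.001,0],"yaw":0,"gripper":0}]'

```text
time_s: 10.12
ee_pos: [0.5514, 0.0229, 0.0429]
eef_rot: [-3.142, -0.0, 1.623]
force: [-0.1, 0.1, -0.3]
grip_width: 0.0236
```

Request:
arm_command --increments '[{"slide":[-0.0001,0.001,0],"yaw":0,"gripper":0},{"slide":[-0.0001,0.001,0],"yaw":0,"gripper":0}]'

```text
time_s: 10.38
ee_pos: [0.5513, 0.0239, 0.0429]
eef_rot: [-3.142, -0.0, 1.623]
force: [-0.1, 0.2, -2.4]
grip_width: 0.0237
```

Request:
arm_command --increments '[{"slide":[-0.0001,0.001,0],"yaw":0,"gripper":0},{"slide":[-0.0001,0.001,0],"yaw":0,"gripper":0}]'

```text
time_s: 10.62
ee_pos: [0.5514, 0.0243, 0.0431]
eef_rot: [3.141, 0.001, 1.623]
force: [0.3, -5.3, -0.6]
grip_width: 0.0238
```

Rail contact at TCP y≈24 mm. I back off 1 mm, then sweep towards rack +y.

Request:
arm_command --increments '[{"slide":[0,-0.0013,0],"yaw":0,"gripper":0},{"slide":[-0.005,-0.0016,0],"yaw":0,"gripper":0},{"slide":[-0.01,-0.0018,0],"yaw":0,"gripper":0},{"slide":[-0.014,-0.002,0],"yaw":0,"gripper":0},{"slide":[-0.018,-0.0022,0],"yaw":0,"gripper":0},{"slide":[-0.02,-0.0023,0],"yaw":0,"gripper":0}]'

```text
time_s: 11.38
ee_pos: [0.5309, 0.0225, 0.043]
eef_rot: [-3.142, -0.0, 1.623]
force: [0.6, 0.4, -1.2]
grip_width: 0.0236
```

Request:
arm_command --increments '[{"slide":[-0.005,-0.0003,0],"yaw":0,"gripper":0},{"slide":[-0.01,-0.0005,0],"yaw":0,"gripper":0},{"slide":[-0.014,-0.0007,0],"yaw":0,"gripper":0},{"slide":[-0.018,-0.0009,0],"yaw":0,"gripper":0},{"slide":[-0.021,-0.0011,0],"yaw":0,"gripper":0},{"slide":[-0.021,-0.0011,0],"yaw":0,"gripper":0}]'

```text
time_s: 12.12
ee_pos: [0.5101, 0.0214, 0.043]
eef_rot: [-3.142, -0.0, 1.623]
force: [-0.5, 0.7, -1.1]
grip_width: 0.0237
```

```bash
python3 - <<'E'
from h import *
st()
c=snap('top','top4')
im=c['color'][:,:,::-1][150:310,80:300]
im=np.clip(im*1.5,0,255).astype(np.uint8)
cv2.imwrite('pics/cF.png',cv2.resize(im,None,fx=3.5,fy=3.5,interpolation=cv2.INTER_CUBIC))
E
```

```text
{'time_s': 12.125, 'ee_pos': [0.5101, 0.0214, 0.043], 'eef_rot': [-3.1415, -0.0, 1.6228], 'force': [-0.4727, 0.6634, -1.146], 'moment': [-0.0112, -0.0965, 0.0056], 'grip_width': 0.0237}
```

View pics/cF.png

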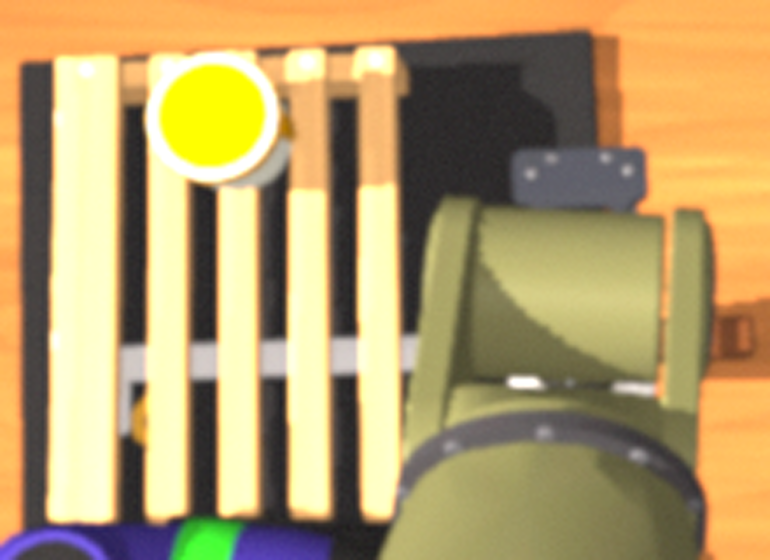

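The toe sits behind the washer (toe spans rows 385–438, washer about 418). I sweep 4 mm further, then draw it out.

Request:
arm_command --increments '[{"slide":[-0.004,-0.0002,0],"yaw":0,"gripper":0},{"slide":[-0.0037,-0.006,0],"yaw":0,"gripper":0},{"slide":[-0.0031,-0.017,0],"yaw":0,"gripper":0},{"slide":[-0.0024,-0.03,0],"yaw":0,"gripper":0},{"slide":[-0.0018,-0.043,0],"yaw":0,"gripper":0},{"slide":[-0.0011,-0.056,0],"yaw":0,"gripper":0},{"slide":[-0.0005,-0.068,0],"yaw":0,"gripper":0},{"slide":[0,-0.078,0],"yaw":0,"gripper":0}]'

```text
time_s: 13.18
ee_pos: [0.5102, -0.0575, 0.0429]
eef_rot: [-3.142, 0.0, 1.623]
force: [-0.5, 2.0, -1.6]
grip_width: 0.0238
```

Request:
arm_command --increments '[{"slide":[0.0006,-0.012,0],"yaw":0,"gripper":0},{"slide":[0.0013,-0.025,0],"yaw":0,"gripper":0},{"slide":[0.002,-0.038,0],"yaw":0,"gripper":0},{"slide":[0.0026,-0.05,0],"yaw":0,"gripper":0},{"slide":[0.0031,-0.06,0],"yaw":0,"gripper":0},{"slide":[0.0037,-0.07,0],"yaw":0,"gripper":0},{"slide":[0.0041,-0.078,0],"yaw":0,"gripper":0},{"slide":[0.0042,-0.08,0],"yaw":0,"gripper":0}]'

```text
time_s: 14.18
ee_pos: [0.5144, -0.1371, 0.0429]
eef_rot: [-3.142, -0.0, 1.622]
force: [-0.5, 0.7, -1.5]
grip_width: 0.0237
```

Request:
arm_command --increments '[{"slide":[0.0005,-0.01,0],"yaw":0,"gripper":0},{"slide":[0.001,-0.018,0],"yaw":0,"gripper":0},{"slide":[0.0014,-0.026,0],"yaw":0,"gripper":0},{"slide":[0.0017,-0.031,0],"yaw":0,"gripper":0},{"slide":[0.0018,-0.034,0],"yaw":0,"gripper":0},{"slide":[0.0018,-0.034,0],"yaw":0,"gripper":0}]'

```text
time_s: 14.92
ee_pos: [0.5163, -0.1708, 0.043]
eef_rot: [3.141, 0.0, 1.623]
force: [-0.9, 0.1, -1.7]
grip_width: 0.0234
```

```bash
python3 - <<'E'
from h import *
st()
c=snap('top','top5')
im=c['color'][:,:,::-1][180:320,160:360]
im=np.clip(im*1.5,0,255).astype(np.uint8)
cv2.imwrite('pics/cG.png',cv2.resize(im,None,fx=3.5,fy=3.5,interpolation=cv2.INTER_CUBIC))
E
```

```text
{'time_s': 14.925, 'ee_pos': [0.5163, -0.1708, 0.043], 'eef_rot': [3.1415, 0.0002, 1.6227], 'force': [-0.8872, 0.0588, -1.7003], 'moment': [-0.1737, -0.0462, -0.0286], 'grip_width': 0.0234}
```

View pics/cG.png

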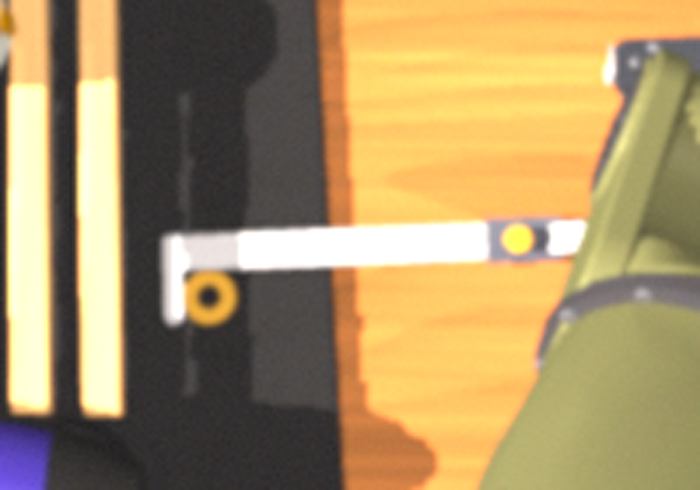

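The washer (crop (211,298)) lies on the slab in front of the rack, held by the toe. I lift straight up and lay the probe on the open bench.

Request:
arm_command --increments '[{"slide":[0,0,0.01],"yaw":0,"gripper":0},{"slide":[0,0,0.025],"yaw":0,"gripper":0},{"slide":[0,0,0.04],"yaw":0,"gripper":0},{"slide":[-0.006,-0.03,0.045],"yaw":0,"gripper":0},{"slide":[-0.015,-0.07,0.045],"yaw":0,"gripper":0},{"slide":[-0.025,-0.11,0.045],"yaw":0,"gripper":0},{"slide":[-0.036,-0.15,0.045],"yaw":0,"gripper":0},{"slide":[-0.036,-0.17,0.045],"yaw":0,"gripper":0}]'

```text
time_s: 15.98
ee_pos: [0.4798, -0.3424, 0.0889]
eef_rot: [3.141, 0.001, 1.621]
force: [0.1, 1.4, -2.2]
grip_width: 0.0238
```

Request:
arm_command --increments '[{"slide":[0,0,-0.015],"yaw":0,"gripper":0},{"slide":[0,0,-0.035],"yaw":0,"gripper":0},{"slide":[0,0,-0.05],"yaw":0,"gripper":0},{"slide":[0,0,-0.055],"yaw":0,"gripper":0},{"slide":[0,0,-0.058],"yaw":0,"gripper":0},{"slide":[0,0,-0.0585],"yaw":0,"gripper":0},{"slide":[0,0,-0.0585],"yaw":0,"gripper":0}]'

```text
time_s: 16.85
ee_pos: [0.4804, -0.3407, 0.0299]
eef_rot: [3.141, 0.0, 1.623]
force: [0.6, -0.6, -2.4]
grip_width: 0.0234
```

Request:
arm_command --increments '[{"slide":[0,0,-0.001],"yaw":0,"gripper":0},{"slide":[0,0,-0.001],"yaw":0,"gripper":0.3},{"slide":[0,0,-0.001],"yaw":0,"gripper":0.5},{"slide":[0,0,-0.001],"yaw":0,"gripper":1},{"slide":[0,0,-0.001],"yaw":0,"gripper":1},{"slide":[0,0,-0.001],"yaw":0,"gripper":1},{"slide":[0,0,-0.001],"yaw":0,"gripper":1},{"slide":[0,0,-0.001],"yaw":0,"gripper":1}]'

```text
time_s: 17.85
ee_pos: [0.4802, -0.3406, 0.0284]
eef_rot: [3.142, -0.0, 1.623]
force: [1.5, 0.4, -0.6]
grip_width: 0.0847
```

Request:
arm_command --increments '[{"slide":[0,0,0],"yaw":0,"gripper":1},{"slide":[0,0,0.02],"yaw":0,"gripper":1},{"slide":[0,0,0.06],"yaw":0,"gripper":1},{"slide":[0,0,0.12],"yaw":0,"gripper":1},{"slide":[-0.05,-0.03,0.17],"yaw":0,"gripper":1},{"slide":[-0.1,-0.06,0.17],"yaw":0,"gripper":1},{"slide":[-0.15,-0.08,0.17],"yaw":0,"gripper":1},{"slide":[-0.15,-0.08,0.17],"yaw":0,"gripper":1}]'

```text
time_s: 18.85
ee_pos: [0.3274, -0.422, 0.1989]
eef_rot: [3.142, 0.001, 1.619]
force: [0.3, -0.6, -0.2]
grip_width: 0.094
```

```bash
python3 - <<'E'
from h import *
st()
c=snap('top','top6')
w=px2w(c,160+211.5/3.5-.5,180+298.5/3.5-.5,.017)[:2]
y=np.radians(93);print('washer rack x',np.array([np.cos(y),np.sin(y)])@(w-np.array([.4894,.224])))
E
```

```text
{'time_s': 18.85, 'ee_pos': [0.3274, -0.422, 0.1989], 'eef_rot': [3.1415, 0.0007, 1.6185], 'force': [0.3383, -0.5921, -0.2468], 'moment': [-0.048, -0.0919, -0.0084], 'grip_width': 0.094}
washer rack x -0.14042046245649029
```

View pics/top6.png

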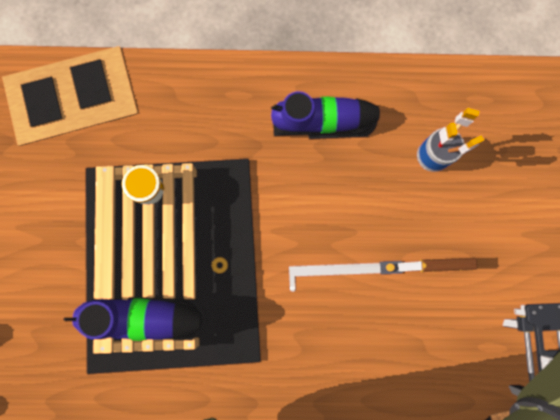

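The washer is at (220,265), clear in front of the rack. The probe lies on the bench off the slab (tip at (292,270)), and the rack, shoes, tub and tin look unmoved. Handing in.

```bash
python3 -c "
from station import job
print(job.hand_in())"
```

```text
the job is handed in; nothing more can be done
None
```

The washer is out from under the rack and lies on the slab in front of it. The probe is released on the open bench, off the slab. The job was handed in at about 19 s; the hand-in reports no verdict.

- **How it went:** I gripped the probe near its grip point and felt the slab top at about 13 mm above the bench. I then slid the blade in until it lightly touched the back rail, swept the toe behind the washer and drew it out.
- **Washer:** the last picture puts its centre about 140 mm in front of the rack's middle; 112 mm was needed. That it lies flat is judged from the top view only.
- **Forces:** the highest readings were about 8 N down on the slab and 5 N against the rail, both under the 20 N limits. These are end-of-move readings from the wrist, so short peaks in between would not show.
- **Rack and other items:** the rack, shoes, tub and tin look unmoved between the first and last pictures. I compared them by eye and did not measure them.
- **What disagreed:** one move call was refused because its rows had no yaw value, and I resent it. On the way in the blade pressed harder than I wanted, about 6 to 8 N, so I raised it a little before going on.

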